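Weigh in a jar and scan its label

ROBOT

A 7-joint arm with a two-finger parallel gripper is mounted at the origin on the work surface. World frame = base frame: x ahead of the robot, y to its left, z up, the work surface at z = 0. Lengths are in m, angles in rad, forces in N, time in s.
With the tool pointing down it reaches from about 0.425 to 0.875 m from the base axis. Payload 4.7 kg.
Tool frame: the origin (TCP) lies on the centre line of the jaws, within the pads' length; the fingertips stand 14 mm ahead of it and the grasp point (between the pads) lies 5 mm behind it; z points along the fingers, y is the line along which they close (so a half turn about z gives the same grasp; the last joint's range is limited). The gripper opens to 87 mm and grips with 3 to 60 N. Pads are 19 mm wide; open, the fingers measure 117 mm over their backs; the gripper's body (75 mm by 190 mm) begins 51 mm behind the grasp point.
Start: joints at [1.241, 0.321, -0.07, 1.45, 0.023, 1.371, -0.057], TCP at [0.219, -0.612, 0.237] pointing down, gripper open.
Joint ranges: [-2.86, 2.86], [-0.3, 2.09], [-1.38, 1.24], [0.06, 2.45], [-1.56, 4.7], [0.09, 2.05], [-2.69, 2.69]. Speed limits (rad/s): [2.57, 2.57, 3.14, 3.14, 3.14, 3.14, 3.14].

INTERFACE

Orientations are given as a rotation vector (axis times angle).
In Python, from bench import ctrl gives the robot as it stands.
- The arm moves only by the tool send_rows, never from a script. Its argument "steps" is a list of rows, each an object of numbers: "tx", "ty", "tz": the shift along the tool's x, y, z in units of 60 mm (1.0 is 60 mm); "turn": the turn about the tool's z in units of 8 degrees (1.0 is 8 degrees); "grip": the opening, from 0 (shut) to 1 (fully open). A call has 1 to 12 rows; each row shifts and turns the commanded pose from where the row before left it, along the tool's axes as they then stand; what a row does not reach is not made up. A row lasts 1/8 s, in which the tool goes at most 62.5 mm and 10.7 degrees, less where a joint would pass 70% of its speed; a pose out of reach is approached as far as the arm can. A call is refused whole if a number of a shift passes 1 or a number of a turn 1, either way. A call with a gripper value outside its range is refused whole. The fingers move at their own pace and stop on an object; "newtons" is the grip in N (left out, the last holds). Time passes only in rows, so rows that do not move let the fingers close. It gives the time, the measured TCP pose, the force, the opening and the grip force at its end, in the units of the state.
- ctrl.get_state(): the state, without advancing time (a new reading comes with each control period).
- ctrl.get_image(name): name is "scene" or "side" or "wrist"; returns a dict with "pixels" (400x640x3 uint8, red, green, blue), "K" (3x3 intrinsics, pixels), "dist" ([k1, k2, p1, p2, k3] as OpenCV has them; the pictures are not rectified), "cam_to_world" (4x4, takes a point from camera to world coordinates); the wrist camera has in their place "T_tool_cam" (4x4, takes a point from camera to tool coordinates, whose origin is the TCP and whose axes are the flange's). Camera axes: x right, y down, z forward; pixel columns grow to the right and rows downward; lengths in m; the calibration is good to about 2 mm. A picture is of the moment at which its call begins: read the wrist's pose just before it. There is no depth.
- ctrl.close_job(): hands the job in; it is judged then, once.
The state is a dict: "time": time; "joint_positions": joint angles; "qd": joint speeds; "joint_torque": joint torques, N m; "position": TCP position; "tool_rot": TCP orientation; "ft_force": force on the tool from outside, world axes, zero at the start; "torque": the same for the moment, N m; "grip_width": opening from 0.0 (shut) to 1.0 (fully open); "grip_force": force on a finger pad.
Only numpy, scipy, OpenCV 4.12 (cv2) and the standard library are available. Lean on these libraries where they do the work, as an engineer would, in place of code of your own. Each camera call takes 0.05 s, during which the arm holds its last target. There are 200 camera calls.

TASK

Stand the short white jar with the barcode label gently in the middle of the small balance's pan and let go of it. Then take the hand scanner out of its cradle, aim it squarely at the centre of the jar's barcode from about 8 cm away and hold it steady there for a good second. Lay the scanner back down in its cradle the way it lay, and leave the other things on the bench where they stand.

Things in the scene. Friction and masses are not known exactly. Their poses are not given: they have to be found in the camera images.
- jar: the jar to weigh in: straight white plastic cylinder, 60 mm diameter, 80 mm tall with its 20 mm lid of the same diameter, 0.2 kg. The only loose jar with a barcode (dark upright bars); shorter and wider than the other loose white jar. Origin: centre of its underside; z up, x points out through the middle of its label. It may be turned about z while handled
- label (a point): centre of the jar's barcode label, on its side wall: 30 mm out along the jar's x and 32 mm above its underside; label 39 mm wide round the jar, 28 mm tall; axes as the jar's, x points out of the label
- balance: the small open balance in the middle of the bench (not the big one with the glass draught shield at the side), fixed: white housing 180 mm wide (y) with top at 42 mm; it reaches 140 mm from the pan's axis to its -x end (with the display) and 75 mm to its +x end. Origin: on the bench under the pan's centre
- pan (a point): centre of the top face of the balance's round steel pan, 116 mm diameter, 55 mm above the bench
- scanner: light grey hand-held barcode scanner, 0.16 kg, lying in the cradle: handle 32 mm wide (y), 28 mm high (z), from x = -80 to +60 mm, then a head 62 mm wide, 34 mm high, to x = 100 mm, with a dark window on its front face. Origin: on the underside, middle of the handle's width, a good place to grip across y. x: along the reading beam, out of the window; z up
- nose (a point): centre of the scanner's dark window, 100 mm along x and 17 mm up from the scanner's origin; axes as the scanner's, the beam goes along +x. It reads when the beam meets the label's centre within about 1 cm, within about 15 degrees of square, with the window 4 to 12 cm from the label
- cradle: black scanner cradle, fixed: base 150 by 80 mm, 8 mm high, two forked supports 12 mm thick at x = -55 and +45 mm, seats 35 mm high, 40 mm wide between flared cheeks up to 61 mm; 88 mm free between the supports for the fingers. The scanner at home has its origin at x = 0, y = 0, z = 35 mm in this frame and points along +x. Origin: on the bench
- tall_jar: bystander: narrower, taller white jar, 54 mm diameter, 115 mm tall, plain label; origin under its centre
- amber_bottle: bystander: brown glass bottle, 52 mm diameter, 120 mm tall; origin under its centre
- beaker: bystander: glass cup, 68 mm diameter, 85 mm tall; origin under its centre
- mortar: bystander: white ceramic bowl, 90 mm diameter, 45 mm tall; origin under its centre
- weigh_boat: bystander: square white plastic dish, 75 mm, 18 mm tall; origin under its centre
- dropper: bystander: small brown bottle, 32 mm diameter, 70 mm tall; origin under its centre
- spatula: bystander: metal spatula lying flat, 180 mm long along x; origin under its middle
Things that resemble listed ones, but are neither listed nor needed, are in the scene too. Of the things that look like the scanner, the smaller one is meant.

How it is judged:
By the outcome, as a careful person would: the job done as asked, in the order asked, and still so for the second after the job is handed in, with the robot touching nothing.
It also fails if it takes over 69 s, if anything falls off the work surface, if the arm or the gripper's body presses on something with over 40 N, if the wrist force passes 120 N, or if a joint passes its speed limit or range.

## Working session

There is one attempt and no reset: what is moved stays moved. The work goes in short steps, Python scripts to look and compute and a tool call to move; the robot and the scene stay as the last step left them, time stands still between calls to the robot, and variables do not carry over. Pictures are saved under pics/ and viewed, at most 10 in all, crops included, and the job is handed in when it is done.

Besides the shell and the picture viewer there is one more tool, called by a JSON object that holds its "api" and its "payload". send_rows: Moves the arm, as the interface text tells. Its arguments: {"type":"object","properties":{"steps":{"type":"array"},"newtons":{"type":"number"}},"required":["steps"]}

```bash
mkdir -p pics
python3 - <<'E'
from bench import ctrl
import cv2,numpy as np,pickle
s=ctrl.get_state();print({k:np.round(v,3) for k,v in s.items()})
d={}
for n in("scene","side"):
    i=ctrl.get_image(n);d[n]=i
    print(n,np.round(i["K"],1).tolist(),np.round(i["dist"],3),np.round(i["cam_to_world"],3).tolist())
    cv2.imwrite(f"pics/{n}0.png",i["pixels"][:,:,::-1])
pickle.dump(d,open("d0.pkl","wb"))
E
```

```text
{'time': np.float64(0.0), 'joint_positions': array([ 1.241,  0.322, -0.07 ,  1.452,  0.023,  1.371, -0.057]), 'qd': array([-0.001, -0.001,  0.   ,  0.001, -0.   ,  0.001, -0.002]), 'joint_torque': array([-0.0000e+00, -4.9129e+01, -4.0400e-01, -3.1253e+01, -6.4000e-02,
        4.4000e-02,  0.0000e+00]), 'position': array([ 0.219, -0.611,  0.235]), 'tool_rot': array([-3.093e+00, -5.370e-01,  1.000e-03]), 'ft_force': array([ 0.11 , -0.794, -0.014]), 'torque': array([-0.027,  0.031, -0.009]), 'grip_force': np.float64(0.0), 'grip_width': np.float64(1.0)}
scene [[361.3, 0.0, 315.3], [0.0, 361.3, 199.3], [0.0, 0.0, 1.0]] [-0.046  0.     0.     0.     0.   ] [[0.74, 0.553, -0.383, 0.851], [0.673, -0.616, 0.41, -0.356], [-0.009, -0.56, -0.828, 0.848], [0.0, 0.0, 0.0, 1.0]]
side [[389.1, 0.0, 320.6], [0.0, 389.1, 196.2], [0.0, 0.0, 1.0]] [-0.082  0.     0.     0.     0.   ] [[-0.739, -0.375, 0.56, -0.069], [-0.674, 0.401, -0.62, 0.642], [0.008, -0.835, -0.55, 0.612], [0.0, 0.0, 0.0, 1.0]]
```

View pics/scene0.png

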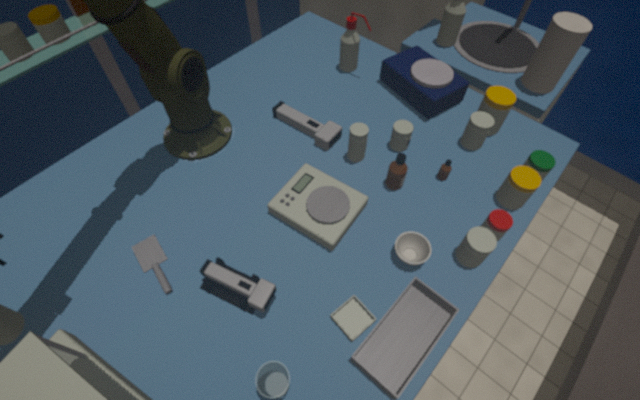

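View pics/side0.png

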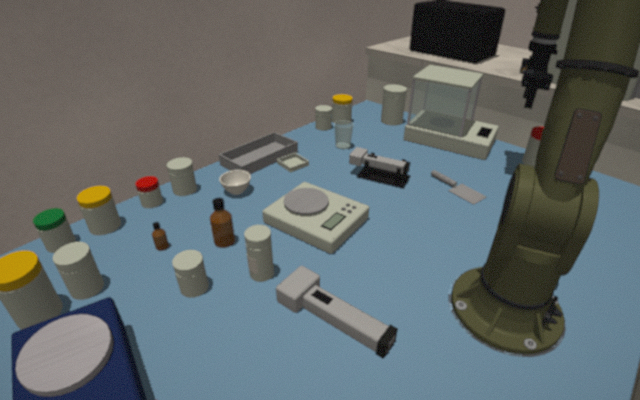

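The scene view shows the arm top left, balance pan at (328,205), short jar candidate at (402,135), tall jar at (358,142), cradled scanner at (238,284) and the larger decoy at (308,125). In the side view the jar is at (190,272) and the cradle at (382,166). Next I'll measure these and crop to check the barcode.

```bash
cat > h.py <<'E'
import cv2,numpy as np
from scipy.spatial.transform import Rotation as R
def ray(im,uv,T=None):
    T=im["cam_to_world"] if T is None else T
    p=cv2.undistortPoints(np.array(uv,float).reshape(-1,1,2),im["K"],im["dist"]).reshape(-1,2)
    d=np.c_[p,np.ones(len(p))]@T[:3,:3].T
    return T[:3,3],d
def onplane(im,uv,z,T=None):
    o,d=ray(im,uv,T); return o+d*((z-o[2])/d[:,2])[:,None]
def proj(im,P,T=None):
    T=im["cam_to_world"] if T is None else T
    M=np.linalg.inv(T); return cv2.projectPoints(np.array(P,float).reshape(-1,1,3),cv2.Rodrigues(M[:3,:3])[0],M[:3,3],im["K"],im["dist"])[0].reshape(-1,2)
E
python3 - <<'E'
import pickle,cv2,numpy as np
from h import *
d=pickle.load(open("d0.pkl","rb"));s,e=d["scene"],d["side"]
pr=lambda n,p:print(n,np.round(p,3).tolist())
pr("pan scene",onplane(s,[[328,205]],.055));pr("pan side",onplane(e,[[306,200]],.055))
pr("jar top scene",onplane(s,[[402.5,127]],.08));pr("jar top side",onplane(e,[[188.5,258]],.08))
pr("tall top",onplane(s,[[358.5,130]],.115));pr("tall side",onplane(e,[[258.5,233]],.115))
pr("amber",onplane(e,[[219,203]],.12));pr("drop",onplane(e,[[159,226]],.07))
pr("scan ends scene",onplane(s,[[206,265],[272,298]],.065));pr("boat",onplane(s,[[353,318]],.018));pr("beaker",onplane(s,[[273,375]],.085))
a=cv2.resize(s["pixels"][95:185,330:460],(780,540),interpolation=cv2.INTER_CUBIC)[:,:,::-1]
b=cv2.resize(s["pixels"][245:325,185:295],(780,567),interpolation=cv2.INTER_CUBIC)[:,:,::-1]
c=cv2.resize(e["pixels"][220:320,150:310],(800,500),interpolation=cv2.INTER_CUBIC)[:,:,::-1]
w=np.zeros((600,800,3),np.uint8);f=lambda x,W,H:cv2.resize(x,(W,H))
w[:300,:400]=f(a,400,300);w[:300,400:]=f(b,400,300);w[300:,:480]=f(c,480,300)
w[300:600,480:]=f(e["pixels"][140:195,340:415][:,:,::-1],320,300)
cv2.imwrite("pics/crop1.png",np.clip(w*1.6,0,255).astype(np.uint8))
E
```

```text
pan scene [[0.521, 0.046, 0.055]]
pan side [[0.513, 0.052, 0.055]]
jar top scene [[0.514, 0.39, 0.08]]
jar top side [[0.514, 0.391, 0.08]]
tall top [[0.444, 0.263, 0.115]]
tall side [[0.437, 0.268, 0.115]]
amber [[0.579, 0.263, 0.12]]
drop [[0.669, 0.375, 0.07]]
scan ends scene [[0.423, -0.278, 0.065], [0.595, -0.228, 0.065]]
boat [[0.751, -0.129, 0.018]]
beaker [[0.714, -0.337, 0.085]]
```

View pics/crop1.png

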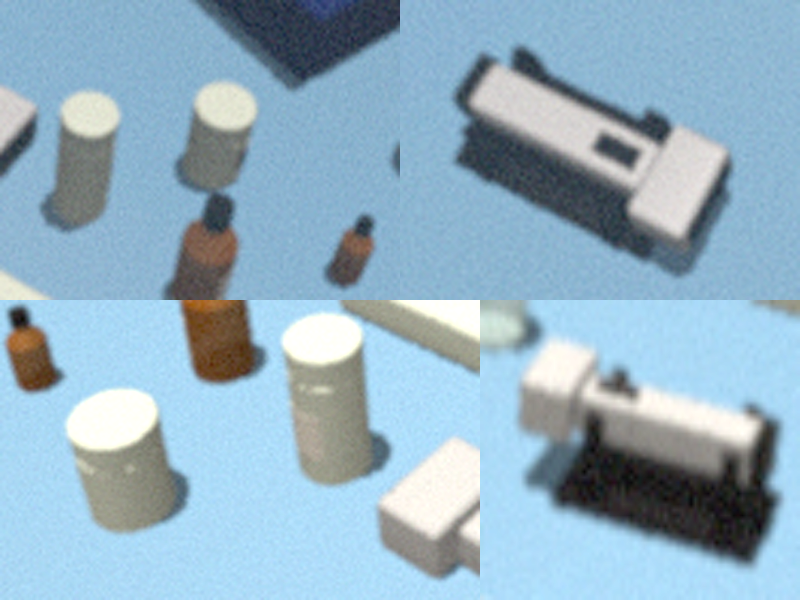

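Neither fixed view shows the barcode, so the label faces across both of them, probably towards +x+y or -x-y. The crops confirm the smaller scanner sits in the black cradle pointing at a yaw of about +16°. I'll move over the cradle next, then the jar, using the wrist camera.

{"api": "send_rows", "payload": {"steps": [{"tz":-0.8,"grip":1},{"tz":-0.8},{"tx":0.8,"ty":-0.5},{"tx":0.8,"ty":-0.5},{"tx":0.8,"ty":-0.5},{"tx":0.8,"ty":-0.5},{"tx":0.8,"ty":-0.5},{"tx":0.8,"ty":-0.5},{"tx":0.8,"ty":-0.5},{"tx":0.8,"ty":-0.5},{},{}]}}

```text
validation failed for argument at $.st...
```

```bash
cat >> h.py <<'E'
def wrist(ctrl):
    s=ctrl.get_state();im=ctrl.get_image("wrist")
    T=np.eye(4);T[:3,:3]=R.from_rotvec(s["tool_rot"]).as_matrix();T[:3,3]=s["position"]
    im["cam_to_world"]=T@im["T_tool_cam"];im["state"]=s
    return im
def yaw(s): # world yaw of tool x, deg
    m=R.from_rotvec(s["tool_rot"]).as_matrix();return np.degrees(np.arctan2(m[1,0],m[0,0])),m
def go(s,xyz,yawx=None):
    """turn units first (about tool z), then shift units in the turned frame"""
    y,m=yaw(s);t=0
    if yawx is not None:
        t=-(yawx-y);m=m@R.from_euler('z',t,degrees=True).as_matrix()
    print("pos",np.round(s["position"],4),"yaw %.1f"%y,"t %.1f"%s["time"],"grip",np.round([s["grip_width"],s["grip_force"]],3),"j7 %.2f"%s["joint_positions"][6],
     "| turn %.3f"%(t/8),"txyz",np.round(m.T@(np.array(xyz)-s["position"])/.06,3),"tilt %.3f"%np.degrees(np.arccos(-m[2,2])))
E
python3 - <<'E'
from bench import ctrl
from h import *
import pickle
im=wrist(ctrl);pickle.dump(im,open("w1.pkl","wb"));print(np.round(im["T_tool_cam"],3).tolist(),np.round(im["K"],1).tolist())
go(im["state"],[.5,.3,.33])
cv2.imwrite("pics/w1.png",im["pixels"][:,:,::-1])
print(proj(im,[[.5,-.25,.063],[.595,-.228,.065]]))
E
```

```text
[[-0.001, -0.96, -0.281, 0.078], [1.0, -0.002, 0.001, -0.001], [-0.001, -0.281, 0.96, -0.149], [0.0, 0.0, 0.0, 1.0]] [[338.9, 0.0, 316.6], [0.0, 338.9, 200.0], [0.0, 0.0, 1.0]]
pos [ 0.2189 -0.6116  0.2356] yaw 19.7 t 0.1 grip [0.995 0.   ] j7 -0.06 | turn 0.000 txyz [  9.532 -12.727  -1.553] tilt 0.097
[[ -46.03638168 -371.58213605]
 [ -71.62938251 -594.34270977]]
```

View pics/w1.png

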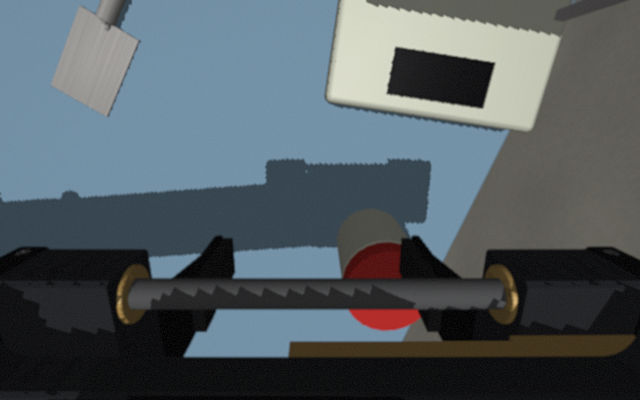

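The call was refused and nothing moved. I'll fill in every key. The start view shows the big balance's shield at upper right (430,60), so I'll move away from it first.

{"api": "send_rows", "payload": {"steps": [{"tx":0,"ty":-0.8,"tz":-0.4,"turn":0,"grip":1},{"tx":0,"ty":-0.8,"tz":-0.4,"turn":0,"grip":1},{"tx":0.4,"ty":-0.8,"tz":-0.4,"turn":0,"grip":1},{"tx":0.8,"ty":-0.4,"tz":-0.4,"turn":0,"grip":1},{"tx":0.9,"ty":-0.3,"tz":0,"turn":0,"grip":1},{"tx":0.9,"ty":-0.3,"tz":0,"turn":0,"grip":1},{"tx":0.9,"ty":-0.3,"tz":0,"turn":0,"grip":1},{"tx":0.9,"ty":-0.3,"tz":0,"turn":0,"grip":1},{"tx":0.5,"ty":0,"tz":0,"turn":0,"grip":1},{"tx":0,"ty":0,"tz":0,"turn":0,"grip":1},{"tx":0,"ty":0,"tz":0,"turn":0,"grip":1}]}}

```text
time: 1.52
position: [0.4367, -0.2795, 0.3322]
tool_rot: [-3.095, -0.536, 0.002]
ft_force: [1.2, 0.1, 0.9]
grip_width: 0.997
grip_force: 0.0
```

Run:
```python
from bench import ctrl
from h import *
import pickle
im=wrist(ctrl);pickle.dump(im,open("w2.pkl","wb"))
go(im["state"],[.48,.35,.33],30)
cv2.imwrite("pics/w2.png",im["pixels"][:,:,::-1])
print(proj(im,[[.5,-.25,.063],[.595,-.228,.065]]))
```

```text
pos [ 0.4367 -0.2795  0.3322] yaw 19.6 t 1.5 grip [0.997 0.   ] j7 -0.72 | turn -1.295 txyz [ 5.87  -8.725  0.035] tilt 0.065
[[311.54838637 107.62848761]
 [321.16947641  17.12055647]]
```

View pics/w2.png

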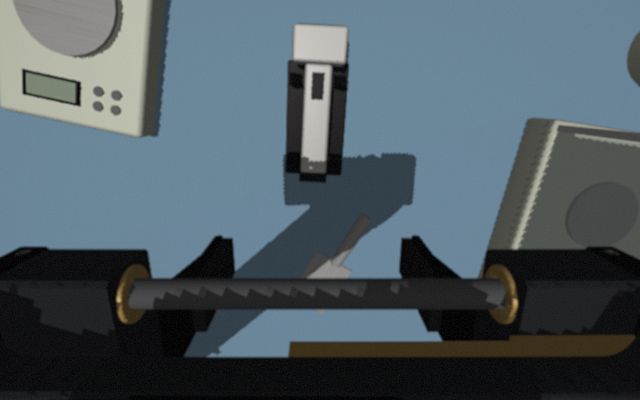

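The wrist view clearly shows the scanner in its cradle: head at (321,43), handle down to (314,172), and the balance at upper left. I'll measure the scanner here and fit the pan from the fixed views.

Run:
```python
from h import *
import pickle
im=pickle.load(open("w2.pkl","rb"))
p=im["pixels"].astype(int);roi=np.zeros(p.shape[:2],np.uint8)
m=((p.min(2)>125)&(p[:,:,2]-p[:,:,0]<25));roi[15:185,280:360]=m[15:185,280:360]
def cen(r): # per row span
    c=np.flatnonzero(roi[r]);return c.min(),c.max(),(c.min()+c.max())/2
for r in (30,45,58,75,100,130,160,168,175):
    if roi[r].any(): print(r,cen(r))
rows=[r for r in range(185) if roi[r].sum()>15];print(rows[0],rows[-1])
hd=onplane(im,[[cen(r)[2],r] for r in (32,40,50)],.069)
hn=onplane(im,[[cen(r)[2],r] for r in range(105,165,5)],.063)
v=np.polyfit(hn[:,0],hn[:,1],1);print("handle yaw",np.degrees(np.arctan(v[0])))
fr=onplane(im,[[cen(rows[0]+3)[2],rows[0]-.5]],.069)[0];bk=onplane(im,[[cen(rows[-1])[2],rows[-1]+.5]],.063)[0]
d=(fr-bk)[:2];print(fr,bk,"len",np.linalg.norm(d),"yaw",np.degrees(np.arctan2(d[1],d[0])))
u=d/np.linalg.norm(d);print("origin from front",fr[:2]-.1*u,"from back",bk[:2]+.08*u, "head",hd)
d=pickle.load(open("d0.pkl","rb"))
for n,c in(("scene",(328,205)),("side",(306,200))):
    i=d[n];q=i["pixels"];hsv=cv2.cvtColor(q,cv2.COLOR_RGB2HSV);
    x,y=c;print(n,q[y,x],q[y,x-25] ,q[y,x+27])
```

```text
30 (np.int64(293), np.int64(347), np.float64(320.0))
45 (np.int64(293), np.int64(345), np.float64(319.0))
58 (np.int64(293), np.int64(344), np.float64(318.5))
75 (np.int64(305), np.int64(330), np.float64(317.5))
100 (np.int64(304), np.int64(328), np.float64(316.0))
130 (np.int64(303), np.int64(326), np.float64(314.5))
160 (np.int64(309), np.int64(324), np.float64(316.5))
168 (np.int64(310), np.int64(310), np.float64(310.0))
24 160
handle yaw 17.842944360456304
[ 0.58777787 -0.22916941  0.069     ] [ 0.44211662 -0.27682429  0.063     ] len 0.15325855896151952 yaw 18.116152480491966
origin from front [ 0.49273505 -0.26026384] from back [ 0.51815087 -0.25194874] head [[ 0.57973197 -0.23205332  0.069     ]
 [ 0.57188093 -0.23427515  0.069     ]
 [ 0.56198328 -0.2372217   0.069     ]]
scene [116 113 112] [143 145 134] [145 146 133]
side [138 132 129] [182 183 163] [172 175 155]
```

{"api": "send_rows", "payload": {"steps": [{"tx":0.6,"ty":-0.9,"tz":0,"turn":0,"grip":1},{"tx":0.6,"ty":-0.9,"tz":0,"turn":0,"grip":1},{"tx":0.6,"ty":-0.9,"tz":0,"turn":0,"grip":1},{"tx":0,"ty":0,"tz":0,"turn":0,"grip":1},{"tx":0,"ty":0,"tz":0,"turn":0,"grip":1}]}}

```text
time: 2.2
position: [0.4823, -0.0984, 0.3326]
tool_rot: [3.094, 0.534, -0.001]
ft_force: [-0.6, -1.2, -0.5]
grip_width: 0.998
grip_force: 0.0
```

Run:
```python
from bench import ctrl
from h import *
import pickle
im=wrist(ctrl);pickle.dump(im,open("w3.pkl","wb"))
cv2.imwrite("pics/w3.png",im["pixels"][:,:,::-1])
print(proj(im,[[.517,.049,.055],[.514,.39,.08]]))
go(im["state"],[.48,.35,.33],0)
```

```text
[[ 211.10394193   96.94004315]
 [-109.78912529  -12.05123371]]
pos [ 0.4823 -0.0984  0.3326] yaw 19.6 t 2.2 grip [0.998 0.   ] j7 -1.06 | turn 2.449 txyz [-0.038 -7.473  0.033] tilt 0.081
```

View pics/w3.png

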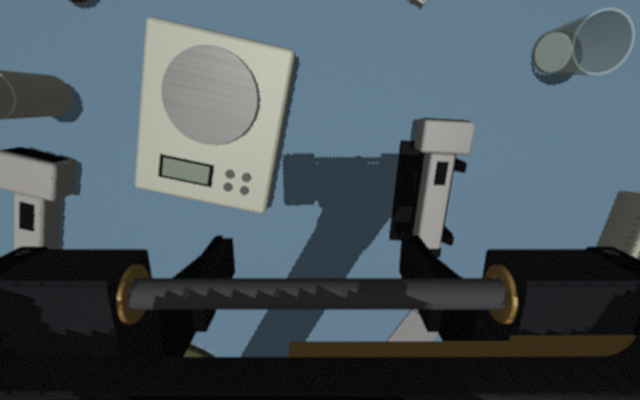

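The pan shows at (210,94), close to my estimate. Next I'll go over the far side of the jar to find its label.

{"api": "send_rows", "payload": {"steps": [{"tx":0,"ty":0,"tz":0,"turn":-0.8,"grip":1},{"tx":0,"ty":0,"tz":0,"turn":-0.8,"grip":1},{"tx":0,"ty":0,"tz":0,"turn":-0.8,"grip":1},{"tx":0,"ty":0,"tz":0,"turn":-0.8,"grip":1},{"tx":0.9,"ty":-0.65,"tz":0,"turn":0,"grip":1},{"tx":0.9,"ty":-0.65,"tz":0,"turn":0,"grip":1},{"tx":0.9,"ty":-0.65,"tz":0,"turn":0,"grip":1},{"tx":0.9,"ty":-0.65,"tz":0,"turn":0,"grip":1},{"tx":0.9,"ty":-0.65,"tz":0,"turn":0,"grip":1},{"tx":0.9,"ty":-0.65,"tz":0,"turn":0,"grip":1},{"tx":0.9,"ty":-0.65,"tz":0,"turn":0,"grip":1},{"tx":0.9,"ty":-0.65,"tz":0,"turn":0,"grip":1}]}}

```text
time: 3.75
position: [0.5627, 0.3959, 0.3313]
tool_rot: [2.901, 1.201, -0.002]
ft_force: [1.5, -1.1, 1.8]
grip_width: 1.001
grip_force: 0.0
```

{"api": "send_rows", "payload": {"steps": [{"tx":0.2,"ty":0,"tz":0,"turn":0,"grip":1},{"tx":0,"ty":0,"tz":0,"turn":0,"grip":1},{"tx":0,"ty":0,"tz":0,"turn":0,"grip":1}]}}

```text
time: 4.12
position: [0.57, 0.4027, 0.3326]
tool_rot: [2.9, 1.203, 0.0]
ft_force: [0.3, -0.1, -0.3]
grip_width: 0.996
grip_force: 0.0
```

Run:
```python
from bench import ctrl
from h import *
import pickle
im=wrist(ctrl);pickle.dump(im,open("w4.pkl","wb"))
cv2.imwrite("pics/w4.png",im["pixels"][:,:,::-1])
print(proj(im,[[.514,.39,.08],[.514,.39,0]]))
go(im["state"],[.575,.45,.33],45)
w=pickle.load(open("w3.pkl","rb"));g=w["pixels"].astype(int)
m=((g.max(2)-g.min(2)<14)&(g.min(2)>90)).astype(np.uint8)
m[:, :155]=0;m[:,265:]=0;m[:38]=0;m[150:]=0
c=max(cv2.findContours(cv2.morphologyEx(m,cv2.MORPH_OPEN,np.ones((3,3))),0,2)[0],key=cv2.contourArea)
el=cv2.fitEllipse(cv2.convexHull(c));print(el,onplane(w,[el[0]],.055))
```

```text
[[291.75200722 206.48754296]
 [295.39398769 190.09467937]]
pos [0.57   0.4027 0.3326] yaw 45.1 t 4.1 grip [0.996 0.   ] j7 -1.68 | turn 0.006 txyz [ 0.617 -0.499  0.042] tilt 0.113
((209.25926208496094, 94.45790100097656), (95.3990478515625, 104.40696716308594), 147.785888671875) [[0.51903996 0.05181697 0.055     ]]
```

View pics/w4.png

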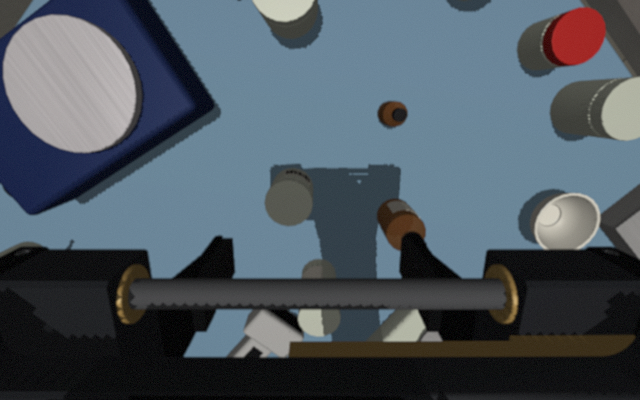

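The barcode's dark bars are on the jar's upper edge in this view, around (297,175), so the label faces roughly the tool's +x. The jar lid is centred near (289,201). I'll compute the azimuth from the dark pixels.

Run:
```python
from h import *
import pickle
im=pickle.load(open("w4.pkl","rb"));g=im["pixels"].astype(int)
hsv=cv2.cvtColor(im["pixels"],cv2.COLOR_RGB2HSV)
m=((g[:,:,2]-g[:,:,0]<15)).astype(np.uint8);m[:160]=0;m[238:]=0;m[:,:255]=0;m[:,322:]=0
c=max(cv2.findContours(cv2.morphologyEx(m,cv2.MORPH_OPEN,np.ones((3,3))),0,2)[0],key=cv2.contourArea)
print(cv2.boundingRect(c))
# lid ellipse: lower part of contour
h=c[:,0];lo=h[h[:,1]>195];el=cv2.minEnclosingCircle(lo.reshape(-1,1,2));print("lid",el)
C=onplane(im,[el[0]],.08)[0];print("jar centre",C)
gray=g.mean(2)
for r in range(166,186,2):print(r,gray[r,272:320:2].astype(int))
C[:2]=(C[:2]+[.514,.39])/2
dk=np.argwhere((gray<42)&(np.arange(400)[:,None]>166)&(np.arange(400)[:,None]<184)&(np.arange(640)>278)&(np.arange(640)<318))
o,d=ray(im,dk[:,::-1]);q=(o-C)[:2]
a=(d[:,:2]**2).sum(1);b=d[:,:2]@q;k=q@q-.03**2;t=(-b-np.sqrt(np.maximum(b*b-a*k,0)))/a
P=o+d*t[:,None];az=np.degrees(np.arctan2(P[:,1]-C[1],P[:,0]-C[0]))
print(len(az),"az",az.min(),az.max(),az.mean(),"z",P[:,2].min(),P[:,2].max())
go(im["state"],[C[0],C[1],.2])
```

```text
(265, 168, 49, 58)
lid ((288.5, 204.5), 23.92707061767578)
jar centre [0.51301899 0.39464471 0.08      ]
166 [105  76  64  68  70  60  63  64  62  62  61  65  62  62  73 122 133 133
 128 128 130 127 127 128]
168 [ 67  62  60  62  61  65  62  64  66  64  63  67  66  62  62  84 105 102
  97  93  88  79  76  74]
170 [61 62 63 65 64 66 69 60 58 52 45 54 60 67 65 64 62 62 60 64 61 62 62 63]
172 [63 64 62 61 68 68 68 42 35 38 38 42 39 49 46 65 68 67 64 64 65 61 63 63]
174 [62 63 63 66 68 68 71 64 70 69 68 66 64 53 34 51 57 61 63 62 65 66 62 64]
176 [62 64 64 68 70 69 73 77 70 73 73 71 73 72 67 58 45 36 59 62 62 64 61 66]
178 [62 65 66 69 70 71 71 69 70 70 70 71 73 73 72 72 62 37 47 64 63 65 64 66]
180 [60 67 67 70 71 72 74 78 77 77 73 69 73 71 70 71 71 59 45 60 64 63 65 64]
182 [62 68 69 75 83 84 85 83 86 86 85 85 82 74 68 67 71 71 66 64 63 62 63 64]
184 [68 74 84 85 87 88 85 85 85 85 86 84 87 83 84 73 69 70 73 69 63 63 64 65]
26 az 3.6180521642282186 62.56644761676291 36.59359644368122 z 0.006661553792080999 0.02968223397743519
pos [0.57   0.4027 0.3326] yaw 45.1 t 4.1 grip [0.996 0.   ] j7 -1.68 | turn 0.000 txyz [-0.785 -0.549  2.209] tilt 0.113
```

The label azimuth is about 34°. I'll turn the tool to yaw 90 (jaws along world x), move over the jar and come partway down.

{"api": "send_rows", "payload": {"steps": [{"tx":0,"ty":0,"tz":0,"turn":-0.94,"grip":1},{"tx":0,"ty":0,"tz":0,"turn":-0.94,"grip":1},{"tx":0,"ty":0,"tz":0,"turn":-0.94,"grip":1},{"tx":0,"ty":0,"tz":0,"turn":-0.94,"grip":1},{"tx":0,"ty":0,"tz":0,"turn":-0.94,"grip":1},{"tx":0,"ty":0,"tz":0,"turn":-0.94,"grip":1},{"tx":-0.1,"ty":-0.47,"tz":0.7,"turn":0,"grip":1},{"tx":-0.08,"ty":-0.47,"tz":0.8,"turn":0,"grip":1},{"tx":0,"ty":0,"tz":0.8,"turn":0,"grip":1},{"tx":0,"ty":0,"tz":0.5,"turn":0,"grip":1},{"tx":0,"ty":0,"tz":0,"turn":0,"grip":1},{"tx":0,"ty":0,"tz":0,"turn":0,"grip":1}]}}

```text
time: 5.68
position: [0.5132, 0.3941, 0.1664]
tool_rot: [2.215, 2.227, 0.004]
ft_force: [-0.0, 0.3, -0.2]
grip_width: 0.998
grip_force: 0.0
```

Run:
```python
from bench import ctrl
from h import *
s=ctrl.get_state()
go(s,[.5135,.392,.05],90)
for n in("scene","side"):
    i=ctrl.get_image(n);a=proj(i,[.514,.39,.08])[0].astype(int);cv2.imwrite(f"pics/c_{n}.png",cv2.resize(i["pixels"][a[1]-60:a[1]+60,a[0]-80:a[0]+80,::-1],(400,300)))
cv2.imwrite("pics/c.png",np.clip(np.hstack([cv2.imread(f"pics/c_{n}.png") for n in("scene","side")])*1.4,0,255).astype(np.uint8))
```

```text
pos [0.5132 0.3941 0.1664] yaw 90.3 t 5.7 grip [0.998 0.   ] j7 -1.03 | turn 0.040 txyz [-3.70e-02  1.00e-03  1.94e+00] tilt 0.139
```

View pics/c.png

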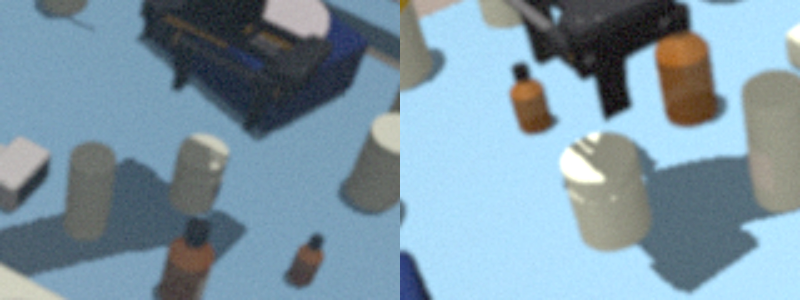

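The open gripper stands above the jar, centred, with neighbours clear. Now I'll descend and close.

{"api": "send_rows", "payload": {"steps": [{"tx":-0.04,"ty":0,"tz":0.6,"turn":0,"grip":1},{"tx":0,"ty":0,"tz":0.6,"turn":0,"grip":1},{"tx":0,"ty":0,"tz":0.5,"turn":0,"grip":1},{"tx":0,"ty":0,"tz":0.24,"turn":0,"grip":1},{"tx":0,"ty":0,"tz":0,"turn":0,"grip":1},{"tx":0,"ty":0,"tz":0,"turn":0,"grip":0.5},{"tx":0,"ty":0,"tz":0,"turn":0,"grip":0.5},{"tx":0,"ty":0,"tz":0,"turn":0,"grip":0.5},{"tx":0,"ty":0,"tz":0,"turn":0,"grip":0.5},{"tx":0,"ty":0,"tz":0,"turn":0,"grip":0.5},{"tx":0,"ty":0,"tz":0,"turn":0,"grip":0.5}], "newtons": 20}}

```text
time: 7.15
position: [0.5127, 0.3922, 0.0487]
tool_rot: [2.213, 2.229, 0.002]
ft_force: [0.2, -0.7, 3.9]
grip_width: 0.685
grip_force: 20.0
```

{"api": "send_rows", "payload": {"steps": [{"tx":0,"ty":0,"tz":-0.4,"turn":0,"grip":0.5},{"tx":0,"ty":0,"tz":-0.8,"turn":0,"grip":0.5},{"tx":0,"ty":0,"tz":-0.8,"turn":0,"grip":0.5},{"tx":0,"ty":0,"tz":-0.8,"turn":0,"grip":0.5},{"tx":-0.5,"ty":0,"tz":0,"turn":0,"grip":0.5},{"tx":-0.8,"ty":0,"tz":0,"turn":0,"grip":0.5},{"tx":-0.8,"ty":0.1,"tz":0,"turn":0,"grip":0.5},{"tx":-0.8,"ty":0,"tz":0,"turn":0,"grip":0.5},{"tx":-0.8,"ty":0,"tz":0,"turn":0,"grip":0.5},{"tx":-0.8,"ty":0,"tz":0,"turn":0,"grip":0.5},{"tx":-0.7,"ty":0,"tz":0,"turn":0,"grip":0.5},{"tx":-0.5,"ty":0,"tz":0,"turn":0,"grip":0.5}]}}

```text
time: 8.65
position: [0.5198, 0.0482, 0.2164]
tool_rot: [2.215, 2.228, -0.003]
ft_force: [0.4, 0.6, -2.6]
grip_width: 0.685
grip_force: 20.0
```

{"api": "send_rows", "payload": {"steps": [{"tx":0,"ty":0,"tz":0,"turn":0.5,"grip":0.5},{"tx":0,"ty":0,"tz":0,"turn":1,"grip":0.5},{"tx":0,"ty":0,"tz":0,"turn":1,"grip":0.5},{"tx":0,"ty":0,"tz":0,"turn":1,"grip":0.5},{"tx":0,"ty":0,"tz":0,"turn":1,"grip":0.5},{"tx":0,"ty":0,"tz":0,"turn":1,"grip":0.5},{"tx":0,"ty":0,"tz":0,"turn":1,"grip":0.5},{"tx":0,"ty":0,"tz":0,"turn":1,"grip":0.5},{"tx":0,"ty":0,"tz":0,"turn":1,"grip":0.5},{"tx":0,"ty":0,"tz":0,"turn":1,"grip":0.5},{"tx":0,"ty":0,"tz":0,"turn":1,"grip":0.5},{"tx":0,"ty":0,"tz":0,"turn":1,"grip":0.5}]}}

```text
time: 10.15
position: [0.5198, 0.051, 0.2165]
tool_rot: [3.141, -0.048, -0.001]
ft_force: [0.8, -0.3, -2.4]
grip_width: 0.683
grip_force: 20.0
```

{"api": "send_rows", "payload": {"steps": [{"tx":0,"ty":0,"tz":0,"turn":1,"grip":0.5},{"tx":0,"ty":0,"tz":0,"turn":0.8,"grip":0.5},{"tx":0,"ty":0,"tz":0,"turn":0.3,"grip":0.5},{"tx":0,"ty":0,"tz":0,"turn":0,"grip":0.5},{"tx":0,"ty":0,"tz":0,"turn":0,"grip":0.5}]}}

```text
time: 10.78
position: [0.5202, 0.0505, 0.2163]
tool_rot: [3.101, -0.5, -0.0]
ft_force: [-0.2, 0.8, -2.2]
grip_width: 0.691
grip_force: 20.0
```

Run:
```python
from bench import ctrl
from h import *
import pickle
s=ctrl.get_state()
go(s,[.519,.05,.105])
d={n:ctrl.get_image(n) for n in("scene","side")};pickle.dump(d,open("d1.pkl","wb"))
i=d["scene"];P=s["position"];b=P+[0,0,-.049]
a=proj(i,[b])[0].astype(int);print(a)
cv2.imwrite("pics/c2.png",np.clip(cv2.resize(i["pixels"][a[1]-60:a[1]+60,a[0]-80:a[0]+80,::-1],(640,480))*1.4,0,255).astype(np.uint8))
```

```text
pos [0.5202 0.0505 0.2163] yaw -18.3 t 10.8 grip [ 0.691 19.998] j7 -2.13 | turn 0.000 txyz [-0.017  0.014  1.855] tilt 0.017
[330 177]
```

{"api": "send_rows", "payload": {"steps": [{"tx":0,"ty":0,"tz":0.5,"turn":0,"grip":0.5},{"tx":0,"ty":0,"tz":0.6,"turn":0,"grip":0.5},{"tx":0,"ty":0,"tz":0.4,"turn":0,"grip":0.5},{"tx":0,"ty":0,"tz":0.2,"turn":0,"grip":0.5},{"tx":0,"ty":0,"tz":0.08,"turn":0,"grip":0.5},{"tx":0,"ty":0,"tz":0.04,"turn":0,"grip":0.5},{"tx":0,"ty":0,"tz":0,"turn":0,"grip":0.5}]}}

```text
time: 11.75
position: [0.5211, 0.0501, 0.1076]
tool_rot: [-3.101, 0.502, -0.002]
ft_force: [0.9, 0.9, -2.7]
grip_width: 0.687
grip_force: 20.0
```

{"api": "send_rows", "payload": {"steps": [{"tx":0,"ty":0,"tz":0.02,"turn":0,"grip":0.5},{"tx":0,"ty":0,"tz":0.02,"turn":0,"grip":0.5},{"tx":0,"ty":0,"tz":0,"turn":0,"grip":0.5}]}}

```text
time: 12.12
position: [0.5206, 0.0501, 0.1046]
tool_rot: [3.101, -0.502, 0.0]
ft_force: [0.6, -0.3, -3.5]
grip_width: 0.687
grip_force: 20.0
```

{"api": "send_rows", "payload": {"steps": [{"tx":0,"ty":0,"tz":0.015,"turn":0,"grip":0.5},{"tx":0,"ty":0,"tz":0.01,"turn":0,"grip":0.5},{"tx":0,"ty":0,"tz":0,"turn":0,"grip":0.5},{"tx":0,"ty":0,"tz":0,"turn":0,"grip":0.5}]}}

```text
time: 12.62
position: [0.5207, 0.0501, 0.1037]
tool_rot: [3.101, -0.502, 0.0]
ft_force: [-3.1, -0.0, 5.3]
grip_width: 0.69
grip_force: 20.0
```

Contact. I'll release and rise.

{"api": "send_rows", "payload": {"steps": [{"tx":0,"ty":0,"tz":0,"turn":0,"grip":0.75},{"tx":0,"ty":0,"tz":0,"turn":0,"grip":0.85},{"tx":0,"ty":0,"tz":0,"turn":0,"grip":1},{"tx":0,"ty":0,"tz":0,"turn":0,"grip":1},{"tx":0,"ty":0,"tz":0,"turn":0,"grip":1},{"tx":0,"ty":0,"tz":-0.3,"turn":0,"grip":1},{"tx":0,"ty":0,"tz":-0.6,"turn":0,"grip":1},{"tx":0,"ty":0,"tz":-0.8,"turn":0,"grip":1},{"tx":0,"ty":0,"tz":-0.8,"turn":0,"grip":1},{"tx":0,"ty":0,"tz":-0.8,"turn":0,"grip":1}]}}

```text
time: 13.88
position: [0.5205, 0.0505, 0.304]
tool_rot: [3.101, -0.501, 0.003]
ft_force: [0.4, -0.1, 0.9]
grip_width: 1.0
grip_force: 0.0
```

{"api": "send_rows", "payload": {"steps": [{"tx":-0.6,"ty":0.8,"tz":0,"turn":-0.9,"grip":1},{"tx":-0.6,"ty":0.8,"tz":0,"turn":-0.9,"grip":1},{"tx":-0.6,"ty":0.8,"tz":0,"turn":-0.9,"grip":1},{"tx":-0.5,"ty":0.8,"tz":0,"turn":-0.9,"grip":1},{"tx":0,"ty":0.6,"tz":0,"turn":-0.9,"grip":1},{"tx":0,"ty":0,"tz":0,"turn":0,"grip":1},{"tx":0,"ty":0,"tz":0,"turn":0,"grip":1}]}}

```text
time: 14.75
position: [0.3748, -0.142, 0.3025]
tool_rot: [3.11, 0.431, -0.003]
ft_force: [-0.3, 0.8, -0.2]
grip_width: 0.997
grip_force: 0.0
```

Run:
```python
from bench import ctrl
from h import *
import pickle
im=wrist(ctrl);pickle.dump(im,open("w5.pkl","wb"))
i=ctrl.get_image("scene");pickle.dump(i,open("s5.pkl","wb"))
go(im["state"],[.505,-.256,.3],18)
print(proj(im,[[.505,-.256,.063],[.519,.05,.135]]),proj(i,[[.52,.05,.135],[.52,.02,.087]]))
cv2.imwrite("pics/w5.png",cv2.resize(im["pixels"][:,:,::-1],(480,300)))
a=proj(i,[.52,.05,.095])[0].astype(int)
c=cv2.resize(i["pixels"][a[1]-45:a[1]+45,a[0]-48:a[0]+48,::-1],(320,300),interpolation=2)
cv2.imwrite("pics/c5.png",np.hstack([cv2.imread("pics/w5.png"),np.clip(c*1.4,0,255).astype(np.uint8)]));print(a)
```

```text
pos [ 0.3748 -0.142   0.3025] yaw 15.8 t 14.8 grip [0.997 0.   ] j7 -0.88 | turn -0.277 txyz [1.477 2.478 0.042] tilt 0.132
[[450.02581988  84.3312366 ]
 [136.14157868 -45.52286517]] [[329.53563255 185.71162347]
 [321.28205735 204.12657346]]
[329 195]
```

View pics/c5.png

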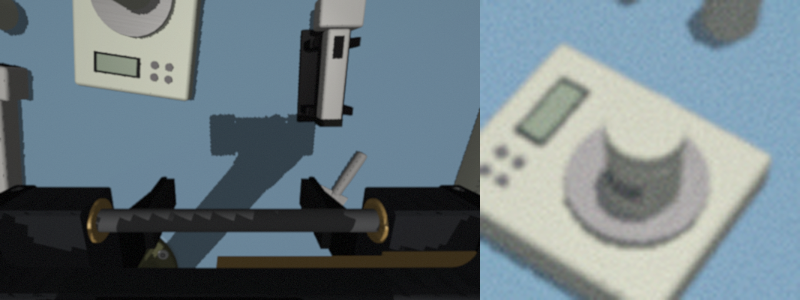

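The jar stands on the pan with its dark barcode toward the bench front, at crop (622,185). I'll now compute the label azimuth, jar centre and scanner axis.

Run:
```python
from h import *
import pickle
im=pickle.load(open("w2.pkl","rb"));p=im["pixels"].astype(int)
m=((p.min(2)>125)&(p[:,:,2]-p[:,:,0]<25))
def cen(r):
    c=280+np.flatnonzero(m[r,280:360]);return (c.min()+c.max())/2,c.max()-c.min()
print([(r,cen(r)) for r in range(26,170,8)])
hn=onplane(im,[[cen(r)[0],r] for r in list(range(100,146,3))],.063);hd=onplane(im,[[cen(r)[0],r] for r in range(30,58,3)],.069)
A=np.vstack([hn,hd]);v=np.polyfit(A[:,0],A[:,1],1);th=np.arctan(v[0]);print("yaw",np.degrees(th),"resid",A[:,1]-np.polyval(v,A[:,0]))
u=np.array([np.cos(th),np.sin(th)]);fr=onplane(im,[[320.3,23.5]],.069)[0][:2];print("origin",fr-.1*u, "line y at .495",np.polyval(v,.495))
print(p[140:190:3,314].tolist())
i=pickle.load(open("s5.pkl","rb"));g=i["pixels"].astype(int);gray=g.mean(2)
x0,y0,x1,y1=308,170,350,230
for r in range(192,218):print(r,gray[r,312:350].astype(int))
```

```text
Traceback (most recent call last):
ValueError: zero-size array to reduction operation minimum which has no identity
```

Run:
```python
from h import *
import pickle
im=pickle.load(open("w2.pkl","rb"));p=im["pixels"].astype(int)
m=((p.min(2)>125)&(p[:,:,2]-p[:,:,0]<25))
def cen(r):
    c=280+np.flatnonzero(m[r,280:360]);return (c.min()+c.max())/2,c.max()-c.min()
print([(r,cen(r)[0],cen(r)[1]) for r in range(26,158,8)])
hn=onplane(im,[[cen(r)[0],r] for r in list(range(100,146,3))],.063);hd=onplane(im,[[cen(r)[0],r] for r in range(30,58,3)],.069)
A=np.vstack([hn,hd]);v=np.polyfit(A[:,0],A[:,1],1);th=np.arctan(v[0]);print("yaw",np.degrees(th),"resid",np.round(1e3*(A[:,1]-np.polyval(v,A[:,0])),1))
u=np.array([np.cos(th),np.sin(th)]);fr=onplane(im,[[320.3,23.5]],.069)[0][:2];print("origin",fr-.1*u, "line y at .495",np.polyval(v,.495))
print(p[150:186:3,314].mean(1).astype(int))
i=pickle.load(open("s5.pkl","rb"));g=i["pixels"].astype(int);gray=g.mean(2)
for r in range(192,218,2):print(r,gray[r,312:350:2].astype(int))
```

```text
[(26, np.float64(319.0), np.int64(50)), (34, np.float64(320.0), np.int64(54)), (42, np.float64(319.5), np.int64(53)), (50, np.float64(319.0), np.int64(52)), (58, np.float64(318.5), np.int64(51)), (66, np.float64(318.0), np.int64(24)), (74, np.float64(318.0), np.int64(24)), (82, np.float64(317.0), np.int64(24)), (90, np.float64(317.0), np.int64(24)), (98, np.float64(316.0), np.int64(24)), (106, np.float64(316.0), np.int64(24)), (114, np.float64(315.5), np.int64(23)), (122, np.float64(315.0), np.int64(24)), (130, np.float64(314.5), np.int64(23)), (138, np.float64(314.5), np.int64(23)), (146, np.float64(313.5), np.int64(23)), (154, np.float64(313.5), np.int64(23))]
yaw 16.408413232731764 resid [ 0.4  0.2 -0.  -0.2 -0.4  0.  -0.2  0.3  0.1 -0.1  0.3  0.1 -0.1 -0.3
 -0.5  0.6  0.  -0.2  0.2  0.  -0.2  0.2  0.1 -0.1 -0.3  0.1]
origin [ 0.49196134 -0.25772901] line y at .495 -0.2568868458568828
[181 182 180 179  97  76  78  76  14  13  12  60]
192 [125 120 123  99 124 148 148 146 148 146 147 146 145 148 137 110 129 148
 145]
194 [121 121 123  98  82 122 145 147 149 149 148 148 147 138 105 1
[... 229 characters left out ...]
77  81  83  81  84 111 119 120
 121]
202 [125 122 101  61  59  76  78  81  75  86  80  87  84  73  83 118 121 121
 123]
204 [124 115  78  70  53  62  76  78  85  76  77  76  80  77  88 114 122 116
 121]
206 [123 113  74  71  64  53  56  61  62  73  77  74  75  76  88 122 123 122
 125]
208 [122 120  82  70  72  68  58  49  53  75  79  76  76  77  98 122 123 119
 118]
210 [121 120  89  73  69  72  77  69  72  82  77  78  75  89 110 123 122 122
 124]
212 [123 121 110  78  73  73  78  78  77  79  77  78  96 114 118 125 127 118
 128]
214 [122 122 126 110  82  70  66  70  77  78  86 103 120 123 121 126 120 117
 147]
216 [ 97 121 121 119 115 112  91  93  89  99 120 126 124 121 120 123  98 135
 150]
```

Run:
```python
from h import *
import pickle
i=pickle.load(open("s5.pkl","rb"));gray=cv2.GaussianBlur(i["pixels"],(3,3),0).mean(2)
dk=np.argwhere(gray<66);dk=dk[(dk[:,0]>199)&(dk[:,0]<211)&(dk[:,1]>316)&(dk[:,1]<334)]
# check jar centre: lid blob
g=i["pixels"].astype(int);m=np.zeros(gray.shape,np.uint8);m[168:199,316:345]=(gray>134)[168:199,316:345]
C=np.array([.5205,.0505])
print("lid span rows/cols",np.argwhere(m).min(0),np.argwhere(m).max(0),"expected",proj(i,[[.5205+.03*np.cos(a),.0505+.03*np.sin(a),.135] for a in np.linspace(0,6.28,60)]).min(0),proj(i,[[.5205+.03*np.cos(a),.0505+.03*np.sin(a),.135] for a in np.linspace(0,6.28,60)]).max(0))
o,d=ray(i,dk[:,::-1]);q=o[:2]-C
a=(d[:,:2]**2).sum(1);b=d[:,:2]@q;k=q@q-.0009;D=b*b-a*k;ok=D>0
t=(-b-np.sqrt(np.maximum(D,0)))/a;P=(o+d*t[:,None])[ok];az=np.degrees(np.arctan2(P[:,1]-C[1],P[:,0]-C[0]))
print(ok.sum(),len(ok),np.percentile(az,[0,5,50,95,100]),P[:,2].min(),P[:,2].max())
for phi in(-70,-75,-80):
    f=np.radians(phi);n=np.array([np.cos(f),np.sin(f)]);print(phi,C+n*.21, "tool yaw",phi+180)
go(pickle.load(open("w5.pkl","rb"))["state"],[.492,-.258,.12],16.4)
```

```text
lid span rows/cols [169 316] [196 344] expected [317.56785751 175.99359843] [342.08986836 195.79044049]
42 42 [-110.20227067 -110.169793    -81.08194705  -55.5185843   -55.1553283 ] 0.07023939963170833 0.09016497769042109
-70 [ 0.59232423 -0.14683545] tool yaw 110
-75 [ 0.574852   -0.15234442] tool yaw 105
-80 [ 0.55696612 -0.15630963] tool yaw 100
pos [ 0.3748 -0.142   0.3025] yaw 15.8 t 14.8 grip [0.997 0.   ] j7 -0.88 | turn -0.077 txyz [1.334 2.403 3.042] tilt 0.132
```

Label azimuth is about -79°; two estimates gave -75 and -83. Now the scanner.

{"api": "send_rows", "payload": {"steps": [{"tx":0,"ty":0,"tz":0,"turn":-0.08,"grip":1},{"tx":0.45,"ty":0.8,"tz":0,"turn":0,"grip":1},{"tx":0.45,"ty":0.8,"tz":0,"turn":0,"grip":1},{"tx":0.43,"ty":0.8,"tz":0,"turn":0,"grip":1},{"tx":0,"ty":0,"tz":0.8,"turn":0,"grip":1},{"tx":0,"ty":0,"tz":0.8,"turn":0,"grip":1},{"tx":0,"ty":0,"tz":0.8,"turn":0,"grip":1},{"tx":0,"ty":0,"tz":0.6,"turn":0,"grip":1},{"tx":0,"ty":0,"tz":0,"turn":0,"grip":1},{"tx":0,"ty":0,"tz":0,"turn":0,"grip":1}]}}

```text
time: 16.1
position: [0.4922, -0.2593, 0.1233]
tool_rot: [3.107, 0.448, -0.001]
ft_force: [0.0, -0.2, 0.2]
grip_width: 0.996
grip_force: 0.0
```

Run:
```python
from bench import ctrl
from h import *
im=wrist(ctrl);go(im["state"],[.492,-.258,.044],16.4)
p=im["pixels"].astype(int);gray=p.mean(2)
print(proj(im,[[.492+.058,-.258+.0165,.063],[.492+.09,-.258+.0265,.069]]))
for r in range(0,130,8):
    c=np.flatnonzero((p[r,200:440].min(1)>120)&(p[r,200:440,2]-p[r,200:440,0]<25))+200
    if len(c)>8:
        for z in(.063,.069):print(r,c.min(),c.max(),z,np.round(onplane(im,[[(c.min()+c.max())/2,r]],z)[0],4),end=' ')
        print()
```

```text
pos [ 0.4922 -0.2593  0.1233] yaw 16.4 t 16.1 grip [0.996 0.   ] j7 -0.94 | turn 0.000 txyz [ 0.004 -0.026  1.322] tilt 0.160
[[316.12543964 130.08820058]
 [315.05390181  70.44600163]]
64 262 367 0.063 [ 0.5857 -0.2301  0.063 ] 64 262 367 0.069 [ 0.5852 -0.2303  0.069 ] 
72 261 368 0.063 [ 0.5816 -0.2313  0.063 ] 72 261 368 0.069 [ 0.5811 -0.2314  0.069 ] 
80 262 367 0.063 [ 0.5773 -0.2325  0.063 ] 80 262 367 0.069 [ 0.577  -0.2326  0.069 ] 
88 262 367 0.063 [ 0.5731 -0.2338  0.063 ] 88 262 367 0.069 [ 0.5729 -0.2338  0.069 ] 
96 263 367 0.063 [ 0.5688 -0.2353  0.063 ] 96 263 367 0.069 [ 0.5688 -0.2353  0.069 ] 
104 263 366 0.063 [ 0.5644 -0.2363  0.063 ] 104 263 366 0.069 [ 0.5644 -0.2363  0.069 ] 
112 263 365 0.063 [ 0.5599 -0.2373  0.063 ] 112 263 365 0.069 [ 0.5601 -0.2373  0.069 ] 
120 264 365 0.063 [ 0.5555 -0.2389  0.063 ] 120 264 365 0.069 [ 0.5558 -0.2388  0.069 ] 
128 266 363 0.063 [ 0.5509 -0.2402  0.063 ] 128 266 363 0.069 [ 0.5514 -0.2401  0.069 ]
```

The scanner axis is confirmed to within 1 mm, so I'll descend and grip.

{"api": "send_rows", "payload": {"steps": [{"tx":0,"ty":-0.02,"tz":0.5,"turn":0,"grip":1},{"tx":0,"ty":0,"tz":0.5,"turn":0,"grip":1},{"tx":0,"ty":0,"tz":0.3,"turn":0,"grip":1},{"tx":0,"ty":0,"tz":0,"turn":0,"grip":1},{"tx":0,"ty":0,"tz":0,"turn":0,"grip":0.5},{"tx":0,"ty":0,"tz":0,"turn":0,"grip":0.2},{"tx":0,"ty":0,"tz":0,"turn":0,"grip":0.2},{"tx":0,"ty":0,"tz":0,"turn":0,"grip":0.2},{"tx":0,"ty":0,"tz":0,"turn":0,"grip":0.2},{"tx":0,"ty":0,"tz":0,"turn":0,"grip":0.2},{"tx":0,"ty":0,"tz":0,"turn":0,"grip":0.2}], "newtons": 30}}

```text
time: 17.52
position: [0.4905, -0.2582, 0.0436]
tool_rot: [3.108, 0.447, -0.004]
ft_force: [0.3, -0.1, -0.4]
grip_width: 0.364
grip_force: 30.0
```

Run:
```python
from bench import ctrl
from h import *
s=ctrl.get_state();go(s,[.492,-.258,.14],16.4);print(s["ft_force"],s["torque"])
```

```text
pos [ 0.4905 -0.2582  0.0436] yaw 16.4 t 17.5 grip [ 0.364 30.   ] j7 -0.98 | turn -0.004 txyz [ 0.02   0.006 -1.606] tilt 0.175
[ 0.31379815 -0.08480224 -0.39525646] [ 0.01680687 -0.00663635  0.03176175]
```

{"api": "send_rows", "payload": {"steps": [{"tx":0,"ty":0,"tz":-0.3,"turn":0,"grip":0.2},{"tx":0,"ty":0,"tz":-0.6,"turn":0,"grip":0.2},{"tx":0,"ty":0,"tz":-0.7,"turn":0,"grip":0.2},{"tx":0,"ty":0,"tz":0,"turn":-0.5,"grip":0.2},{"tx":0,"ty":0,"tz":0,"turn":-0.9,"grip":0.2},{"tx":0,"ty":0,"tz":0,"turn":-1,"grip":0.2},{"tx":0,"ty":0,"tz":0,"turn":-1,"grip":0.2},{"tx":0,"ty":0,"tz":0,"turn":-1,"grip":0.2},{"tx":0,"ty":0,"tz":0,"turn":-1,"grip":0.2},{"tx":0,"ty":0,"tz":0,"turn":-1,"grip":0.2},{"tx":0,"ty":0,"tz":0,"turn":-1,"grip":0.2},{"tx":0,"ty":0,"tz":0,"turn":-1,"grip":0.2}]}}

```text
time: 19.02
position: [0.4908, -0.2579, 0.1406]
tool_rot: [2.337, 2.099, -0.005]
ft_force: [-0.4, 0.3, -1.9]
grip_width: 0.367
grip_force: 30.0
```

{"api": "send_rows", "payload": {"steps": [{"tx":0,"ty":0,"tz":0,"turn":-1,"grip":0.2},{"tx":0,"ty":0,"tz":0,"turn":-0.8,"grip":0.2},{"tx":0,"ty":0,"tz":0,"turn":-0.4,"grip":0.2},{"tx":0,"ty":0,"tz":0,"turn":0,"grip":0.2},{"tx":0,"ty":0,"tz":0,"turn":0,"grip":0.2}]}}

```text
time: 19.65
position: [0.4908, -0.258, 0.1401]
tool_rot: [-1.996, -2.426, 0.005]
ft_force: [0.9, -0.9, -1.6]
grip_width: 0.367
grip_force: 30.0
```

Run:
```python
from bench import ctrl
from h import *
im=wrist(ctrl);s=im["state"];go(s,[.5606,-.1556,.08],101);print(s["ft_force"],s["torque"])
p=im["pixels"].astype(int)
for r in range(40,130,10): # held head centre in tool frame
    c=np.flatnonzero((p[r,200:440].min(1)>120)&(p[r,200:440,2]-p[r,200:440,0]<25))+200
    if len(c)>8:print(r,c.min(),c.max())
```

```text
pos [ 0.4908 -0.258   0.1401] yaw 101.1 t 19.6 grip [ 0.367 30.   ] j7 0.50 | turn 0.015 txyz [1.455 1.47  0.996] tilt 0.174
[ 0.85840701 -0.94333684 -1.63741466] [-0.09067262 -0.17098548 -0.00510398]
40 227 406
50 228 406
60 229 404
70 229 404
80 230 403
90 231 402
100 231 402
110 232 401
120 233 400
```

{"api": "send_rows", "payload": {"steps": [{"tx":0.2,"ty":0.3,"tz":0,"turn":0,"grip":0.2},{"tx":0.5,"ty":0.5,"tz":0,"turn":0,"grip":0.2},{"tx":0.5,"ty":0.47,"tz":0,"turn":0,"grip":0.2},{"tx":0.26,"ty":0.2,"tz":0.2,"turn":0,"grip":0.2},{"tx":0,"ty":0,"tz":0.4,"turn":0,"grip":0.2},{"tx":0,"ty":0,"tz":0.3,"turn":0,"grip":0.2},{"tx":0,"ty":0,"tz":0.1,"turn":0,"grip":0.2},{"tx":0,"ty":0,"tz":0,"turn":0,"grip":0.2},{"tx":0,"ty":0,"tz":0,"turn":0,"grip":0.2}]}}

```text
time: 20.82
position: [0.5608, -0.1554, 0.0802]
tool_rot: [1.995, 2.426, -0.004]
ft_force: [0.1, -0.5, -1.8]
grip_width: 0.365
grip_force: 30.0
```

Run:
```python
from bench import ctrl
from h import *
import pickle
im=wrist(ctrl);s=im["state"];go(s,[.5606,-.1556,.08],101)
i=ctrl.get_image("scene");pickle.dump((im,i),open("s7.pkl","wb"))
T=R.from_rotvec(s["tool_rot"]).as_matrix();nose=s["position"]+T@[.1,0,0];nose[2]=s["position"][2]+.0084
print("nose",nose,proj(i,[nose,[.526,.021,.087]]))
a=cv2.resize(im["pixels"],(400,250));b=cv2.resize(i["pixels"][155:275,250:400],(400,320),interpolation=2)
w=np.zeros((570,400,3),np.uint8);w[:250]=a;w[250:]=np.clip(b*1.4,0,255);cv2.imwrite("pics/c7.png",w[:,:,::-1])
```

```text
pos [ 0.5608 -0.1554  0.0802] yaw 101.1 t 20.8 grip [ 0.365 29.999] j7 0.22 | turn 0.018 txyz [-0.003 -0.003  0.003] tilt 0.145
nose [ 0.5414293  -0.05729506  0.08856538] [[306.55296645 228.69627681]
 [323.32649585 205.21065675]]
```

View pics/c7.png

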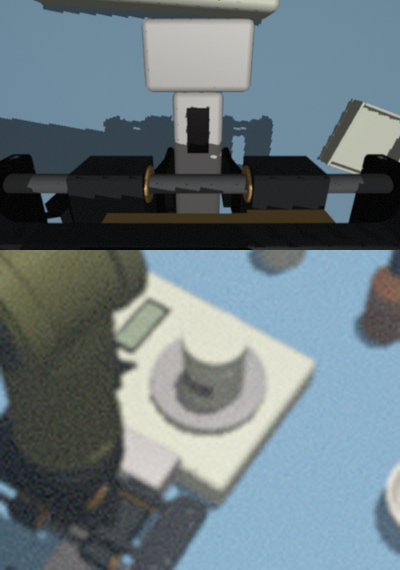

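The last picture shows the scanner head aimed at the jar's barcode, level and clear of the balance. I'll hold here.

{"api": "send_rows", "payload": {"steps": [{"tx":0,"ty":0,"tz":0,"turn":0,"grip":0.2},{"tx":0,"ty":0,"tz":0,"turn":0,"grip":0.2},{"tx":0,"ty":0,"tz":0,"turn":0,"grip":0.2},{"tx":0,"ty":0,"tz":0,"turn":0,"grip":0.2},{"tx":0,"ty":0,"tz":0,"turn":0,"grip":0.2},{"tx":0,"ty":0,"tz":0,"turn":0,"grip":0.2},{"tx":0,"ty":0,"tz":0,"turn":0,"grip":0.2},{"tx":0,"ty":0,"tz":0,"turn":0,"grip":0.2},{"tx":0,"ty":0,"tz":0,"turn":0,"grip":0.2},{"tx":0,"ty":0,"tz":0,"turn":0,"grip":0.2},{"tx":0,"ty":0,"tz":0,"turn":0,"grip":0.2},{"tx":0,"ty":0,"tz":0,"turn":0,"grip":0.2}]}}

```text
time: 22.42
position: [0.5602, -0.155, 0.0793]
tool_rot: [-1.994, -2.427, 0.005]
ft_force: [0.1, -0.6, -2.1]
grip_width: 0.364
grip_force: 30.0
```

{"api": "send_rows", "payload": {"steps": [{"tx":0,"ty":0,"tz":0,"turn":0,"grip":0.2},{"tx":0,"ty":0,"tz":0,"turn":0,"grip":0.2},{"tx":0,"ty":0,"tz":0,"turn":0,"grip":0.2},{"tx":0,"ty":0,"tz":-0.4,"turn":0,"grip":0.2},{"tx":0,"ty":0,"tz":-0.6,"turn":0,"grip":0.2},{"tx":-0.45,"ty":-0.5,"tz":0,"turn":0,"grip":0.2},{"tx":-0.5,"ty":-0.5,"tz":0,"turn":0,"grip":0.2},{"tx":-0.5,"ty":-0.47,"tz":0,"turn":0,"grip":0.2},{"tx":0,"ty":0,"tz":0,"turn":0.4,"grip":0.2},{"tx":0,"ty":0,"tz":0,"turn":0.9,"grip":0.2},{"tx":0,"ty":0,"tz":0,"turn":1,"grip":0.2},{"tx":0,"ty":0,"tz":0,"turn":1,"grip":0.2}]}}

```text
time: 23.92
position: [0.4906, -0.2573, 0.1397]
tool_rot: [-2.5, -1.902, 0.005]
ft_force: [-0.5, 0.0, -1.8]
grip_width: 0.367
grip_force: 30.0
```

{"api": "send_rows", "payload": {"steps": [{"tx":0,"ty":0,"tz":0,"turn":1,"grip":0.2},{"tx":0,"ty":0,"tz":0,"turn":1,"grip":0.2},{"tx":0,"ty":0,"tz":0,"turn":1,"grip":0.2},{"tx":0,"ty":0,"tz":0,"turn":1,"grip":0.2},{"tx":0,"ty":0,"tz":0,"turn":1,"grip":0.2},{"tx":0,"ty":0,"tz":0,"turn":1,"grip":0.2},{"tx":0,"ty":0,"tz":0,"turn":0.9,"grip":0.2},{"tx":0,"ty":0,"tz":0,"turn":0.4,"grip":0.2},{"tx":0,"ty":0,"tz":0,"turn":0,"grip":0.2},{"tx":0,"ty":0,"tz":0,"turn":0,"grip":0.2}]}}

```text
time: 25.18
position: [0.4906, -0.2573, 0.1396]
tool_rot: [3.108, 0.449, -0.004]
ft_force: [0.5, 0.0, -1.6]
grip_width: 0.361
grip_force: 30.0
```

Run:
```python
from bench import ctrl
from h import *
s=ctrl.get_state();go(s,[.4905,-.2582,.0436],16.4)
```

```text
pos [ 0.4906 -0.2573  0.1396] yaw 16.4 t 25.2 grip [ 0.361 30.   ] j7 -0.94 | turn 0.005 txyz [-0.002  0.013  1.601] tilt 0.175
```

{"api": "send_rows", "payload": {"steps": [{"tx":0,"ty":0.01,"tz":0.4,"turn":0,"grip":0.2},{"tx":0,"ty":0,"tz":0.5,"turn":0,"grip":0.2},{"tx":0,"ty":0,"tz":0.3,"turn":0,"grip":0.2},{"tx":0,"ty":0,"tz":0.2,"turn":0,"grip":0.2},{"tx":0,"ty":0,"tz":0.1,"turn":0,"grip":0.2},{"tx":0,"ty":0,"tz":0.05,"turn":0,"grip":0.2},{"tx":0,"ty":0,"tz":0.03,"turn":0,"grip":0.2},{"tx":0,"ty":0,"tz":0,"turn":0,"grip":0.2},{"tx":0,"ty":0,"tz":0,"turn":0,"grip":0.2}]}}

```text
time: 26.3
position: [0.4908, -0.2582, 0.0452]
tool_rot: [3.108, 0.447, -0.003]
ft_force: [0.5, -0.5, -1.3]
grip_width: 0.366
grip_force: 30.0
```

{"api": "send_rows", "payload": {"steps": [{"tx":0,"ty":0,"tz":0.015,"turn":0,"grip":0.2},{"tx":0,"ty":0,"tz":0.015,"turn":0,"grip":0.2},{"tx":0,"ty":0,"tz":0,"turn":0,"grip":0.2}]}}

```text
time: 26.68
position: [0.4907, -0.2582, 0.0436]
tool_rot: [3.108, 0.447, -0.004]
ft_force: [-1.5, 0.9, 4.9]
grip_width: 0.367
grip_force: 30.0
```

The scanner is seated, so I'll release and rise straight up.

{"api": "send_rows", "payload": {"steps": [{"tx":0,"ty":0,"tz":0,"turn":0,"grip":0.45},{"tx":0,"ty":0,"tz":0,"turn":0,"grip":0.6},{"tx":0,"ty":0,"tz":0,"turn":0,"grip":1},{"tx":0,"ty":0,"tz":0,"turn":0,"grip":1},{"tx":0,"ty":0,"tz":0,"turn":0,"grip":1},{"tx":0,"ty":0,"tz":0,"turn":0,"grip":1},{"tx":0,"ty":0,"tz":-0.3,"turn":0,"grip":1},{"tx":0,"ty":0,"tz":-0.6,"turn":0,"grip":1},{"tx":0,"ty":0,"tz":-0.8,"turn":0,"grip":1},{"tx":0,"ty":0,"tz":-0.8,"turn":0,"grip":1},{"tx":0,"ty":0,"tz":-0.8,"turn":0,"grip":1},{"tx":0,"ty":0,"tz":-0.8,"turn":0,"grip":1}]}}

```text
time: 28.18
position: [0.4911, -0.2573, 0.2923]
tool_rot: [3.107, 0.448, -0.002]
ft_force: [0.3, -0.4, 0.0]
grip_width: 1.0
grip_force: 0.0
```

{"api": "send_rows", "payload": {"steps": [{"tx":-0.5,"ty":0,"tz":-0.4,"turn":0,"grip":1},{"tx":-0.5,"ty":0,"tz":0,"turn":0,"grip":1},{"tx":0,"ty":0,"tz":0,"turn":0,"grip":1},{"tx":0,"ty":0,"tz":0,"turn":0,"grip":1}]}}

```text
time: 28.68
position: [0.4342, -0.274, 0.314]
tool_rot: [3.107, 0.448, -0.002]
ft_force: [0.6, 0.7, 0.0]
grip_width: 1.004
grip_force: 0.0
```

Run:
```python
from bench import ctrl
from h import *
im=wrist(ctrl);p=im["pixels"].astype(int);go(im["state"],im["state"]["position"])
c0=proj(im,[.492,-.258,.063])[0].astype(int)
m=((p.min(2)>125)&(p[:,:,2]-p[:,:,0]<25));A=[]
f=proj(im,[.492+.096,-.258+.0283,.069])[0];print(c0,f)
for r in range(max(int(f[1])+4,0),int(c0[1])+15,4):
    c=np.flatnonzero(m[r,c0[0]-50:c0[0]+50])+c0[0]-50
    if len(c)>8:
        w=c.max()-c.min();A.append(onplane(im,[[(c.max()+c.min())/2,r]],.069 if w>35 else .063)[0])
A=np.array(A);v=np.polyfit(A[:,0],A[:,1],1);print("yaw",np.degrees(np.arctan(v[0])),"y at .495",np.polyval(v,.495),"was 16.4,-.2569")
fr=np.flatnonzero(m[:,int(f[0])][:int(c0[1])]);print("front row",fr.min(),"expected",f[1])
```

```text
pos [ 0.4342 -0.274   0.314 ] yaw 16.4 t 28.7 grip [1.004 0.   ] j7 -0.78 | turn 0.000 txyz [0. 0. 0.] tilt 0.145
[317 116] [317.44754901  18.55741564]
yaw 16.10706972822654 y at .495 -0.2559097065886927 was 16.4,-.2569
front row 20 expected 18.55741564471873
```

```bash
python3 -c "
from bench import ctrl
print(ctrl.close_job())"
```

```text
the job is handed in; nothing more can be done
None
```

The job is handed in: the jar stands on the balance's pan, the scanner was held about 8 cm from the barcode's centre for about 2 s (aim worked out from the camera measurements; the interface does not report a read), and it is back in its cradle within about 1 mm, at 28.7 s.

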